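# Re-pin the levelling-bottle carriage at the blue station

### The job

Move the levelling-bottle carriage to the station marked by the blue tab and lock it there: pull the red T-handled pin up out of its detent, slide the carriage over, feel for the hidden hole with the pin, and push the pin fully home until its flange sits on the boss; then let go. Do it gently, never forcing the pin hard against the stand, and leave the other things where they are.

Things in the scene. Friction and masses are not known exactly. Their poses are not given: they have to be found in the camera images.
- stand: Wooden board 190 (x) by 360 (y) by 18 mm, fixed to the table; origin at the centre of its underside, z up. Two aluminium rails run along its y axis. Between them, hidden under the carriage, lie three steel index blocks in a row along y (middle, left, right), each with one upright through hole of 14 mm (middle one 14.5) at the stand's x = 0.
- middle_hole (a point): Mouth of the middle, fixed block's hole, 39 mm above the stand's origin at x = y = 0, where the pin starts. The tops of the two outer blocks are at the same height. Between blocks there can be a gap of up to 18 mm, always within 32 mm of the middle. A pin dropped into a gap is not locked.
- carriage (a joint): Slide of the carriage along the stand's y axis in m: 0 at the start, + to +y, range -0.075 to 0.075. About 3 N of friction; stays where it is left. The pin standing in its bore can drag it. The carriage is a grey plate 70 mm wide, its top 57 mm above the stand's origin, reaching 95 mm to -y and 170 mm to +y of its bore.
- bore (a point): Centre of the mouth of the carriage's bore, on top of its square 44 mm aluminium boss, 71 mm above the stand's origin; moves with the carriage. The bore is 22 mm wide for 14 mm, then a 13.5 mm guide hole for 12 mm. Two sprung balls in the boss, 6 mm below its top, snap over the pin's collar.
- bottle_cap (a point): Top of the blue cap of the levelling bottle clamped on the carriage, 175 mm above the stand's origin and 131 mm to +y of the bore. Bottle and its foot are 62 mm across at most.
- pin: Loose detent pin, 120 g, upright; origin at the centre of its flange's underside (flange 26 mm across, 4 mm thick), z up. Below: 12 mm shank with a collar (18 mm across, 11 to 13.5 mm below the origin) that clicks past the sprung balls: about 6 to 11 N either way, met 11 mm above home and passed by 6 mm. Home: origin level with point bore, flange on the boss. Turns freely about z.
- pin_handle (a point): Centre of the pin's red plastic T-handle, 23 mm above the pin's origin: 18 mm (pin x, grip across this) by 46 mm (pin y) by 30 mm high (8 to 38 mm above the origin).
- pin_nose (a point): Tip of the pin's nose, 50 mm below the pin's origin; it tapers over the last 4 mm from 12 to 7 mm across. At home it is 18 mm below the tops of the blocks, so the pin must rise 18 mm to clear them; raised 38 mm it leaves the carriage's guide hole.
- blue_tab: Blue tab, 10 (y) by 22 (x) by 26 mm high, origin at the centre of its underside, fixed on the board 62 mm to +x of the row of holes, 55 mm to +y or -y of the middle: it marks the station to use. Axes parallel to the stand's. The hole there lies 5 to 11 mm off its line along y, nearer to or farther from the middle; it cannot be seen, only felt with the pin.
- white_tab: White tab of the same size at the other station (not to be used). Each outer block has a flat top reaching at least 28 mm from its hole towards the middle and 26 mm outwards, and sits on a spring: pressed down it starts to yield at 2 N, then sinks 1 mm per 2.5 N, 5 mm at most, then is hard. It springs back up round the pin's nose when its hole comes under it.
- stopper: black rubber stopper, 27 mm across, 24 mm high, on the board; a bystander
- foil_cup: small aluminium cup, 40 mm across, 22 mm high, on the board; a bystander
- amber_bottle: loose amber bottle with a green cap, 70 mm across, 150 mm high; a bystander
- beaker: glass beaker, 72 mm across, 90 mm high; a bystander
- syringe: plastic syringe lying flat, about 160 mm long; a bystander
- spatula: spatula with a wooden handle, lying flat; a bystander
- pen: blue pen, 130 mm long, lying flat; a bystander
Mind the look-alikes: they are no part of the job. Of the things that look like the pin, the smaller one is meant.

How it is judged:
On the way:
1. the pin is pulled up out of the middle hole (18 mm or more above home) (z of pin in the frame of stand above 0.089 m), for 0.1 s.
At the end, for the whole second after the job is handed in: The pin stands upright (within 0.08 rad) in the carriage's bore, fully home (its flange no more than 2 mm above the boss, 3 mm off centre at most), within 14 mm of the blue tab's line along the rails, let go and at rest (y of pin in the frame of blue_tab between -0.014 and 0.014 m and z of pin in the frame of bore between -0.003 and 0.002 m and horizontal distance between pin and bore below 0.003 m and angle between pin's own z axis and vertical below 0.08 rad and linear speed of pin below 0.02 m/s); the robot touches nothing.
It fails at once if the pin is forced against the stand, its blocks or its carriage with more than 40 N (contact force between pin and stand above 40 N).
It fails at once if a bystander is moved more than 30 mm (distance of any of stopper, foil_cup, amber_bottle, beaker, syringe, spatula, pen from where it was at the start of the episode above 0.03 m).
It also fails if it takes over 48 s, if anything falls off the work surface, if the arm or the gripper's body presses on something with over 40 N, if the wrist force passes 120 N, or if a joint passes its speed limit or range.

### The arm

A 7-joint arm with a two-finger parallel gripper is mounted at the origin on the work surface. World frame = base frame: x ahead of the robot, y to its left, z up, the work surface at z = 0. Lengths are in m, angles in rad, forces in N, time in s.
With the tool pointing down it reaches from about 0.425 to 1.025 m from the base axis. Payload 9.4 kg.
Tool frame: the origin (TCP) lies at the very end of the fingers, on their centre line; the grasp point (between the pads) lies 19 mm behind it; z points along the fingers, y is the line along which they close (so a half turn about z gives the same grasp; the last joint's range is limited). The gripper opens to 93 mm and grips with 3 to 60 N. Pads are 15 mm wide; open, the fingers measure 128 mm over their backs; the gripper's body (75 mm by 188 mm) begins 65 mm behind the grasp point.
Start: joints at [-1.425, 0.599, -0.003, 1.599, 0.002, 0.943, -0.08], TCP at [0.16, 0.707, 0.219] pointing down, gripper open.
Joint ranges: [-2.57, 2.57], [-0.35, 1.97], [-1.29, 1.29], [0.11, 2.56], [-1.05, 4.19], [0.11, 1.86], [-2.63, 2.63]. Speed limits (rad/s): [2.22, 2.22, 3.01, 3.01, 3.14, 3.14, 3.14].

### API

Orientations are given as a 3x3 rotation matrix whose columns are the frame's x, y, z axes.
In Python, from plant import arm, optics, order gives the robot as it stands. The module is installed in compiled form; this text tells all that it offers.
- The arm moves only by the tool carry_out, never from a script. Its argument "plan" is a list of rows, each a list of 7 numbers: the turn, a rotation vector about the tool's x, y, z as a fraction of full scale, then the shift along the tool's x, y, z as a fraction of full scale, then the opening, from 0 (shut) to 1 (fully open). A call has 1 to 20 rows; each row is the pose to reach, as a shift and turn from the pose commanded when the call began, along the tool's axes at that moment; what a row does not reach only later rows make up. Full scale, the value 1, is 40 cm for a shift and pi/2 rad for a turn. A row lasts 1/10 s, in which the tool goes at most 50 mm and 8.59 degrees, less where a joint would pass 70% of its speed; a pose out of reach is approached as far as the arm can. A call with a number of a shift or a turn outside -1 to 1 is refused whole. A call with a gripper value outside its range is refused whole. The fingers move at their own pace and stop on an object; "newtons" is the grip in N (left out, the last holds). Time passes only in rows, so rows that repeat a pose let the fingers close. It gives the time, the measured TCP pose, the force, the opening and the grip force at its end, in the units of the state.
- arm.observe(): the state, without advancing time (a new reading comes with each control period).
- optics.snapshot(name): name is "scene" or "top" or "wrist"; returns (picture, depth): 480x640x3 uint8, red, green, blue; 480x640 float32, m along the optical axis (not along the pixel's ray), 0 where there is no reading.
- optics.calibration(name): a dict with "camera_matrix" (3x3 intrinsics, pixels), "camera_from_world" (4x4, takes a point from world to camera coordinates); the wrist camera has in their place "tool_from_camera" (4x4, takes a point from camera to tool coordinates, whose origin is the TCP and whose axes are the flange's). Camera axes: x right, y up, looking along -z (the intrinsics and any distortion apply to the point x, -y, -z); pixel columns grow to the right and rows downward; lengths in m; the calibration is good to about 2 mm. A picture is of the moment at which its call begins: read the wrist's pose just before it. calibration takes no time and is no camera call.
- order.sign_off(): hands the job in; it is judged then, once.
The state is a dict: "time": time; "joint_positions": joint angles; "dq": joint speeds; "effort": joint torques, N m; "tool_pos": TCP position; "eef_rot": TCP orientation; "wrist_force": force on the tool from outside, world axes, zero at the start; "torque": the same for the moment, N m; "width": finger opening in m; "grip_force": force on a finger pad.
Only numpy, scipy, OpenCV 4.12 (cv2) and the standard library are available. Lean on these libraries where they do the work, as an engineer would, in place of code of your own. Each camera call takes 0.05 s, during which the arm holds its last target. There are 200 camera calls.

## Working session

There is one attempt and no reset: what is moved stays moved. The work goes in short steps, Python scripts to look and compute and a tool call to move; the robot and the scene stay as the last step left them, time stands still between calls to the robot, and variables do not carry over. Pictures are saved under pics/ and viewed, at most 10 in all, crops included, and the job is handed in when it is done.

Besides the shell and the picture viewer there is one more tool, called after "Call:" by a JSON object that holds its "name" and its "arguments", one argument or row to a line. carry_out: Moves the arm, as the interface text tells. Shift numbers are shares of 40 cm and turn numbers shares of pi/2 rad, none past 1 either way. Its arguments: {"type":"object","properties":{"plan":{"type":"array"},"newtons":{"type":"number"}},"required":["plan"]}

```bash
mkdir -p pics; cat > h.py <<'E'
import numpy as np, cv2
from plant import arm, optics, order
def snap(n):
    s=arm.observe(); p,d=optics.snapshot(n); c=optics.calibration(n)
    K=np.array(c["camera_matrix"])
    if n=="wrist":
        T=np.eye(4);T[:3,:3]=s["eef_rot"];T[:3,3]=s["tool_pos"]
        W=T@np.array(c["tool_from_camera"])
    else: W=np.linalg.inv(np.array(c["camera_from_world"]))
    v,u=np.mgrid[:480,:640]
    X=(u-K[0,2])/K[0,0]*d; Y=-(v-K[1,2])/K[1,1]*d
    P=np.stack([X,Y,-d,np.ones_like(d)],-1)@W.T
    return p,d,P[...,:3]
def save(n,p): cv2.imwrite("pics/"+n,p[...,::-1])
E
python3 - <<'E'
from h import *
for n in("scene","top"):
    p,d,P=snap(n); save(n+"1.png",p); np.savez("/tmp/"+n,p=p,d=d,P=P)
c=optics.calibration("top");print({k:np.round(v,3).tolist() if not isinstance(v,str) else v for k,v in c.items()})
s=arm.observe();print(s["time"],np.round(s["eef_rot"],3).tolist(),s["wrist_force"],s["width"])
E
```

```text
{'camera_matrix': [[552.582, 0.0, 314.278], [0.0, 552.582, 239.969], [0.0, 0.0, 1.0]], 'camera_from_world': [[-0.028, -1.0, 0.005, 0.018], [0.999, -0.028, 0.04, -0.551], [-0.039, 0.006, 0.999, -1.466], [0.0, 0.0, 0.0, 1.0]]}
0.1 [[-0.975, 0.221, -0.0], [0.221, 0.975, -0.001], [-0.0, -0.001, -1.0]] [-0.29343461  0.22889274 -0.6560505 ] 0.09273301157679838
```

View pics/top1.png

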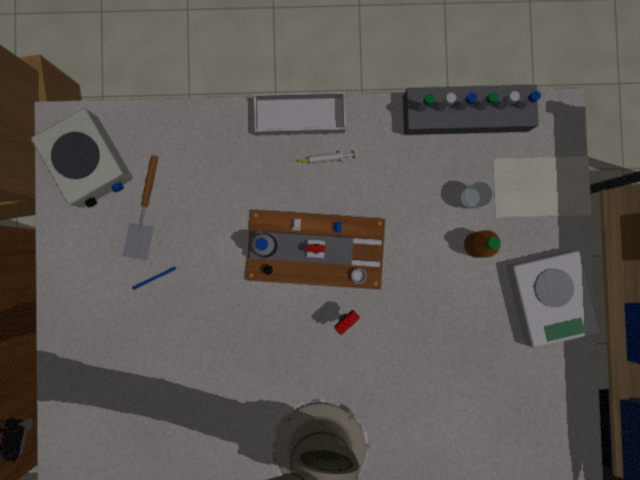

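View pics/scene1.png

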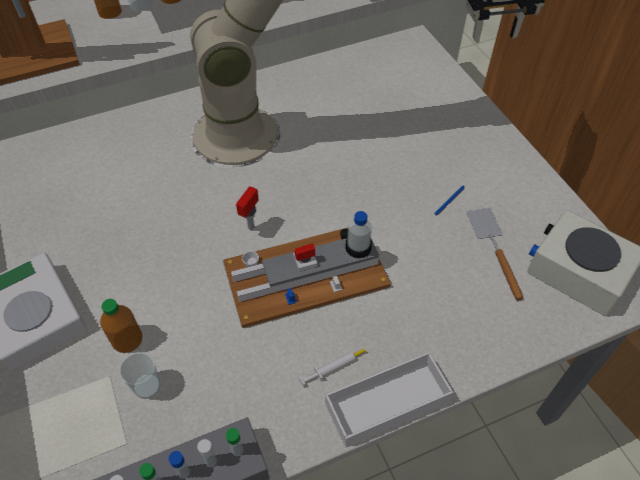

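The top view shows two red T-handles, at (316,248) on the carriage boss and at (346,322) free-standing on the table. The first is the smaller and stands in the boss, so it fits; the second is the larger look-alike. The blue tab is at (338,227), which is the -y station. The white tab is at (296,225) and the bottle cap at (262,244).

```bash
python3 - <<'E'
from h import *
z=np.load("/tmp/top.npz");p=z["p"];P=z["P"]
hsv=cv2.cvtColor(p,cv2.COLOR_RGB2HSV).astype(int);H,S,V=hsv[...,0],hsv[...,1],hsv[...,2]
def loc(name,m,x0,x1,y0,y1):
    w=np.zeros_like(m);w[y0:y1,x0:x1]=m[y0:y1,x0:x1]
    q=P[w]; t=q[q[:,2]>np.percentile(q[:,2],90)-.006]
    v,u=np.nonzero(w);(c,sz,a)=cv2.minAreaRect(np.stack([t[:,0],t[:,1]],1).astype(np.float32))
    print(name,len(t),"px",u.mean().round(1),v.mean().round(1),"mid",np.round(c,4),"size",np.round(sz,3),round(a,1),"z",np.median(t[:,2]).round(4))
red=((H<6)|(H>174))&(S>180)&(V>90); blue=(H>100)&(H<130)&(S>130)&(V>60)
loc("pin",red,295,335,235,262);loc("decoy",red,330,365,305,340)
loc("blue",blue,328,348,216,236);loc("cap",blue,250,275,232,256)
loc("white",(S<40)&(V>140),288,304,215,234)
loc("boss",(S<40)&(V>120)&(P[...,2]>.06),300,332,234,262)
wood=(H>4)&(H<20)&(S>90)&(P[...,2]>.01)&(P[...,2]<.03)
w=np.zeros_like(wood);w[200:300,240:395]=wood[200:300,240:395]
c,sz,a=cv2.minAreaRect(P[w][:,:2].astype(np.float32));print("board",np.round(c,4),sz,a,np.median(P[w][:,2]))
s=z["p"][190:310,230:400];save("crop.png",cv2.resize(s,None,fx=4.5,fy=4.5,interpolation=cv2.INTER_CUBIC))
E
```

```text
pin 73 px 315.7 248.0 mid [ 5.266e-01 -5.000e-04] size [0.04  0.014] 84.1 z 0.1103
decoy 170 px 347.0 322.6 mid [ 0.4035 -0.0213] size [0.181 0.061] 39.1 z 0.127
blue 29 px 337.9 227.1 mid [ 0.5845 -0.0614] size [0.009 0.021] 79.6 z 0.0435
cap 92 px 260.9 243.7 mid [0.5138 0.0799] size [0.14  0.026] 62.6 z 0.1759Traceback (most recent call last):
  File "<stdin>", line 12, in <module>
  File "<stdin>", line 6, in loc
    return _quantile_unchecked(
        a, q, axis, out, overwrite_input, method, keepdims, weights)
    return _ureduce(a,
                    func=_quantile_ureduce_func,
    ...<5 lines>...
                    overwrite_input=overwrite_input,
                    method=method)
    r = func(a, **kwargs)
    result = _quantile(arr,
                       quantiles=q,
    ...<2 lines>...
                       out=out,
                       weights=wgt)
    slices_having_nans = np.isnan(arr[-1, ...])
                                  ~~~^^^^^^^^^
IndexError: index -1 is out of bounds for axis 0 with size 0
```

```bash
python3 - <<'E'
from h import *
z=np.load("/tmp/top.npz");p=z["p"];P=z["P"]
hsv=cv2.cvtColor(p,cv2.COLOR_RGB2HSV).astype(int);H,S,V=hsv[...,0],hsv[...,1],hsv[...,2]
wood=(H>4)&(H<20)&(S>90)&(P[...,2]>.008)&(P[...,2]<.032)
w=np.zeros(wood.shape,bool);w[200:300,240:395]=wood[200:300,240:395]
w=cv2.morphologyEx(w.astype(np.uint8),cv2.MORPH_OPEN,np.ones((3,3)))>0
c,sz,a=cv2.minAreaRect(P[w][:,:2].astype(np.float32));print("board",np.round(c,4),sz,a,np.median(P[w][:,2]))
for n,(u,v) in dict(cap=(261,244),white=(296,224),blue=(338,226),boss=(308,254),pin=(316,248)).items(): print(n,np.round(P[v-1:v+2,u-1:u+2].reshape(-1,3).mean(0),4))
save("crop.png",cv2.resize(p[190:340,230:400],None,fx=4,fy=4,interpolation=cv2.INTER_CUBIC))
print(arm.observe()["time"])
E
```

```text
board [5.274e-01 3.000e-04] (0.3592741787433624, 0.18806801736354828) 84.41841888427734 0.018063837664858307
cap [0.5387 0.13   0.1752]
white [0.5931 0.0491 0.0427]
blue [ 0.5848 -0.0606  0.0433]
boss [0.5133 0.0197 0.0706]
pin [ 0.5272 -0.0008  0.1083]
0.1
```

View pics/crop.png

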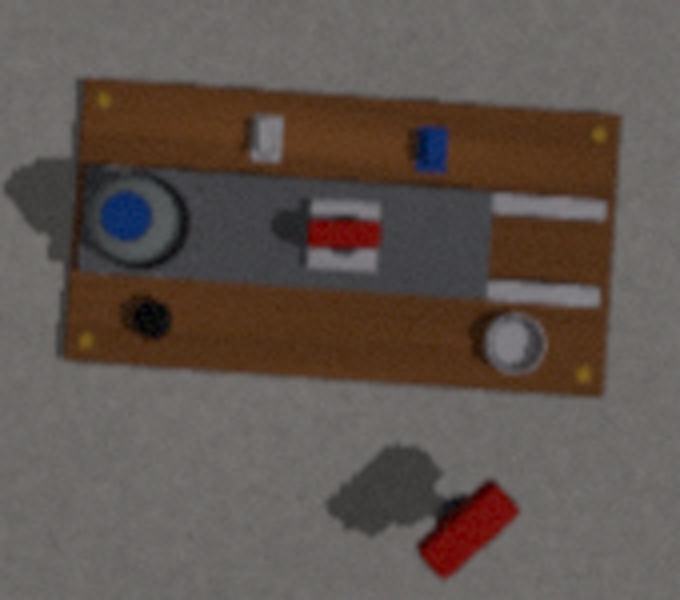

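The crop confirms it: the small handle sits on the carriage boss, at crop (345,233). The larger red one, at (468,530), stands on the table off the board. The stand's yaw is about -5.2° and its centre is at about (0.5274, 0.0003).

Call:
{"name": "carry_out", "arguments": {
  "plan": [
    [0,0,0.916,-0.6425,-0.76,-0.075,1],
    [0,0,0.916,-0.6425,-0.76,-0.075,1],
    [0,0,0.916,-0.6425,-0.76,-0.075,1],
    [0,0,0.916,-0.6425,-0.76,-0.075,1],
    [0,0,0.916,-0.6425,-0.76,-0.075,1],
    [0,0,0.916,-0.6425,-0.76,-0.075,1],
    [0,0,0.916,-0.6425,-0.76,-0.075,1],
    [0,0,0.916,-0.6425,-0.76,-0.075,1],
    [0,0,0.916,-0.6425,-0.76,-0.075,1],
    [0,0,0.916,-0.6425,-0.76,-0.075,1],
    [0,0,0.916,-0.6425,-0.76,-0.075,1]
  ],
  "newtons": 20
}}

```text
time: 1.2
tool_pos: [0.3437, 0.3535, 0.2486]
eef_rot: [[0.093, 0.996, -0.0], [0.996, -0.093, -0.0], [-0.0, -0.0, -1.0]]
wrist_force: [0.0, -0.3, 0.1]
width: 0.0931
grip_force: 0.0
```

Call:
{"name": "carry_out", "arguments": {
  "plan": [
    [0,0,0,-0.837,0.5395,0,1],
    [0,0,0,-0.837,0.5395,0,1],
    [0,0,0,-0.837,0.5395,0,1],
    [0,0,0,-0.837,0.5395,0,1],
    [0,0,0,-0.837,0.5395,0,1],
    [0,0,0,-0.837,0.5395,0,1],
    [0,0,0,-0.837,0.5395,0,1],
    [0,0,0,-0.837,0.5395,0,1],
    [0,0,0,-0.837,0.5395,0,1],
    [0,0,0,-0.837,0.5395,0,1]
  ]
}}

```text
time: 2.2
tool_pos: [0.5282, -0.0, 0.2482]
eef_rot: [[0.091, 0.996, -0.001], [0.996, -0.091, -0.0], [-0.0, -0.001, -1.0]]
wrist_force: [-0.9, 1.0, 0.1]
width: 0.093
grip_force: 0.0
```

```bash
python3 - <<'E'
from h import *
p,d,P=snap("wrist"); save("w1.png",p); s=arm.observe()
print(s["time"],s["tool_pos"],s["wrist_force"],s["torque"])
R=np.array(s["eef_rot"]);L=(P-np.array(s["tool_pos"]))@R
hsv=cv2.cvtColor(p,cv2.COLOR_RGB2HSV).astype(int);H,S,V=hsv[...,0],hsv[...,1],hsv[...,2]
def rect(n,m):
    q=L[m];w=P[m]
    c,sz,a=cv2.minAreaRect(q[:,:2].astype(np.float32));print(n,m.sum(),"tool",np.round(c,4),np.round(sz,4),round(a,1),"z",np.median(w[:,2]).round(4),"world",np.median(w,0).round(4))
near=np.hypot(L[...,0],L[...,1])<.06
red=((H<6)|(H>174))&(S>150)&(V>60)&near
rect("handle",cv2.erode((red&(P[...,2]>.1)).astype(np.uint8),np.ones((3,3)))>0)
rect("blue",cv2.erode(((H>100)&(H<130)&(S>120)&(P[...,2]>.036)&(P[...,2]<.055)).astype(np.uint8),np.ones((3,3)))>0)
rect("boss",cv2.erode((near&(S<60)&(P[...,2]>.066)&(P[...,2]<.078)).astype(np.uint8),np.ones((3,3)))>0)
E
```

```text
2.25 [0.52779573 0.00139969 0.24821123] [ 0.63236122 -0.16515473 -0.0802163 ] [-0.03046719  0.05970641 -0.00108302]
handle 742 tool [-0.0026  0.0003] [0.0151 0.0425] 89.8 z 0.1089 world [ 0.5281 -0.001   0.1089]
blue 103 tool [-0.0587  0.062 ] [0.0191 0.0066] 89.2 z 0.0439 world [ 0.5844 -0.0623  0.0439]
boss 817 tool [-0.003   0.0007] [0.0429 0.0419] 0.9 z 0.071 world [ 5.167e-01 -4.000e-04  7.100e-02]
```

View pics/w1.png

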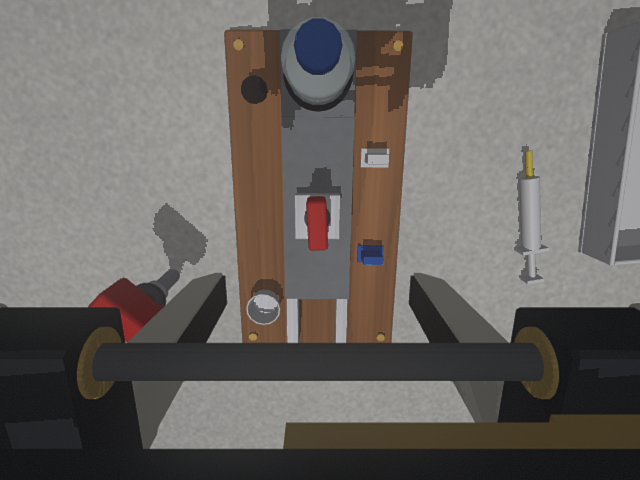

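The wrist view shows the handle at (317,223), centred on its boss. The blue tab is at (370,254), 56 mm along -y. The fingers' path down is clear.

Call:
{"name": "carry_out", "arguments": {
  "plan": [
    [0,0,0,-0.0065,0.001,0.1,1],
    [0,0,0,-0.0065,0.001,0.22,1],
    [0,0,0,-0.0065,0.001,0.32,1],
    [0,0,0,-0.0065,0.001,0.38,1],
    [0,0,0,-0.0065,0.001,0.413,1],
    [0,0,0,-0.0065,0.001,0.413,1],
    [0,0,0,-0.0065,0.001,0.413,0],
    [0,0,0,-0.0065,0.001,0.413,0],
    [0,0,0,-0.0065,0.001,0.413,0],
    [0,0,0,-0.0065,0.001,0.413,0],
    [0,0,0,-0.0065,0.001,0.413,0],
    [0,0,0,-0.0065,0.001,0.413,0]
  ],
  "newtons": 40
}}

```text
time: 3.45
tool_pos: [0.5285, -0.0018, 0.0837]
eef_rot: [[0.091, 0.996, 0.0], [0.996, -0.091, 0.0], [0.0, 0.0, -1.0]]
wrist_force: [-0.2, 0.1, -0.2]
width: 0.0492
grip_force: 0.0
```

Call:
{"name": "carry_out", "arguments": {
  "plan": [
    [0,0,0,0,0,0,0],
    [0,0,0,0,0,0,0],
    [0,0,0,0,0,0,0],
    [0,0,0,0,0,0,0],
    [0,0,0,0,0,0,0],
    [0,0,0,0,0,0,0]
  ]
}}

```text
time: 4.05
tool_pos: [0.5282, -0.0018, 0.0834]
eef_rot: [[0.091, 0.996, -0.0], [0.996, -0.091, 0.0], [-0.0, -0.0, -1.0]]
wrist_force: [-1.4, 0.1, -0.2]
width: 0.0178
grip_force: 39.8
```

Call:
{"name": "carry_out", "arguments": {
  "plan": [
    [0,0,0,0,0,-0.01,0],
    [0,0,0,0,0,-0.02,0],
    [0,0,0,0,0,-0.03,0],
    [0,0,0,0,0,-0.04,0],
    [0,0,0,0,0,-0.05,0],
    [0,0,0,0,0,-0.0575,0],
    [0,0,0,0,0,-0.0575,0],
    [0,0,0,0,0,-0.0575,0],
    [0,0,0,0,0,-0.0575,0]
  ]
}}

```text
time: 4.95
tool_pos: [0.5284, -0.0018, 0.1064]
eef_rot: [[0.091, 0.996, 0.0], [0.996, -0.091, 0.0], [0.0, 0.0, -1.0]]
wrist_force: [-1.8, -0.1, -1.0]
width: 0.0176
grip_force: 39.8
```

```bash
python3 - <<'E'
from h import *
p,d,P=snap("wrist"); s=arm.observe(); save("w2.png",p[150:330,200:440].repeat(2,0).repeat(2,1))
print(s["time"],s["tool_pos"],s["wrist_force"],s["torque"],s["width"])
E
```

```text
5.0 [ 0.52839584 -0.00180021  0.10635355] [-1.3589987   0.42021911 -1.06398175] [ 0.05087072  0.36139653 -0.02442788] 0.018106049103928566
```

View pics/w2.png

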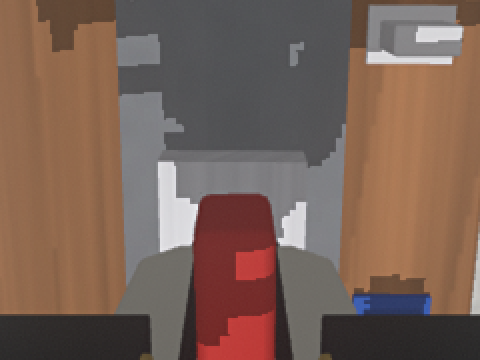

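The pin is held and has risen 23 mm: its weight shows on the wrist, and the handle is between the fingers at (235,270). I'll slide to the nearer candidate.

Call:
{"name": "carry_out", "arguments": {
  "plan": [
    [0,0,0,-0.01,0,0,0],
    [0,0,0,-0.03,0,0,0],
    [0,0,0,-0.05,0,0,0],
    [0,0,0,-0.07,0,0,0],
    [0,0,0,-0.09,0,0,0],
    [0,0,0,-0.105,0,0,0],
    [0,0,0,-0.1125,0,0,0],
    [0,0,0,-0.1125,0,0,0]
  ]
}}

```text
time: 5.8
tool_pos: [0.5239, -0.0476, 0.1064]
eef_rot: [[0.092, 0.996, -0.0], [0.996, -0.092, -0.001], [-0.001, -0.0, -1.0]]
wrist_force: [-2.8, -0.3, -1.1]
width: 0.0177
grip_force: 39.8
```

Call:
{"name": "carry_out", "arguments": {
  "plan": [
    [0,0,0,0,0,0.005,0],
    [0,0,0,0,0,0.01,0],
    [0,0,0,0,0,0.014,0],
    [0,0,0,0,0,0.0175,0],
    [0,0,0,0,0,0.0175,0],
    [0,0,0,0,0,0.0175,0]
  ]
}}

```text
time: 6.4
tool_pos: [0.5241, -0.0467, 0.0992]
eef_rot: [[0.091, 0.996, -0.0], [0.996, -0.091, -0.0], [-0.0, -0.0, -1.0]]
wrist_force: [-2.2, -0.8, -2.2]
width: 0.0176
grip_force: 39.8
```

No upward push at 16 mm above home, where the top of a block would already be pressing back. The nose seems to be in the hole, so I'll lower a little more.

Call:
{"name": "carry_out", "arguments": {
  "plan": [
    [0,0,0,0,0,0.0025,0],
    [0,0,0,0,0,0.005,0],
    [0,0,0,0,0,0.005,0],
    [0,0,0,0,0,0.005,0]
  ]
}}

```text
time: 6.8
tool_pos: [0.5242, -0.0467, 0.0974]
eef_rot: [[0.091, 0.996, -0.0], [0.996, -0.091, -0.0], [-0.0, -0.0, -1.0]]
wrist_force: [-4.5, -1.4, -0.8]
width: 0.0181
grip_force: 39.9
```

Call:
{"name": "carry_out", "arguments": {
  "plan": [
    [0,0,0,0,-0.001,0,0],
    [0,0,0,0,-0.0015,0,0],
    [0,0,0,0,-0.0015,0.0025,0],
    [0,0,0,0,-0.0015,0.0025,0],
    [0,0,0,0,-0.0015,0.0025,0]
  ]
}}

```text
time: 7.3
tool_pos: [0.524, -0.0466, 0.0965]
eef_rot: [[0.091, 0.996, 0.001], [0.996, -0.091, -0.0], [-0.0, 0.001, -1.0]]
wrist_force: [-2.3, -2.0, -1.3]
width: 0.0176
grip_force: 39.8
```

Call:
{"name": "carry_out", "arguments": {
  "plan": [
    [0,0,0,-0.0015,-0.0005,0,0],
    [0,0,0,-0.0025,-0.0005,0,0],
    [0,0,0,-0.0025,-0.0005,0.0025,0],
    [0,0,0,-0.0025,-0.0005,0.0025,0],
    [0,0,0,-0.0025,-0.0005,0.0025,0]
  ]
}}

```text
time: 7.8
tool_pos: [0.5238, -0.0474, 0.0955]
eef_rot: [[0.091, 0.996, 0.001], [0.996, -0.091, -0.0], [0.0, 0.001, -1.0]]
wrist_force: [0.2, 0.5, -1.0]
width: 0.0178
grip_force: 39.8
```

The forces are near zero and the pin is seated in the hole. Next I push it past the balls.

Call:
{"name": "carry_out", "arguments": {
  "plan": [
    [0,0,0,0,0,0.004,0],
    [0,0,0,0,0,0.008,0],
    [0,0,0,0,0,0.012,0],
    [0,0,0,0,0,0.016,0],
    [0,0,0,0,0,0.02,0],
    [0,0,0,0,0,0.024,0],
    [0,0,0,0,0,0.027,0],
    [0,0,0,0,0,0.029,0],
    [0,0,0,0,0,0.029,0],
    [0,0,0,0,0,0.029,0]
  ]
}}

```text
time: 8.8
tool_pos: [0.5235, -0.0475, 0.0842]
eef_rot: [[0.091, 0.996, 0.0], [0.996, -0.091, 0.0], [0.0, 0.0, -1.0]]
wrist_force: [-1.4, -0.4, 6.9]
width: 0.0176
grip_force: 39.9
```

Call:
{"name": "carry_out", "arguments": {
  "plan": [
    [0,0,0,0,0,0.001,0],
    [0,0,0,0,0,0.002,0],
    [0,0,0,0,0,0.002,0],
    [0,0,0,0,0,0.002,0]
  ]
}}

```text
time: 9.2
tool_pos: [0.5236, -0.0475, 0.084]
eef_rot: [[0.091, 0.996, 0.001], [0.996, -0.091, 0.001], [0.001, 0.001, -1.0]]
wrist_force: [-3.5, 0.5, 14.8]
width: 0.0179
grip_force: 39.9
```

It has met a hard stop, so the flange is on the boss. I'll ease off, open, rise and check.

Call:
{"name": "carry_out", "arguments": {
  "plan": [
    [0,0,0,0,0,-0.002,0],
    [0,0,0,0,0,-0.002,0.4],
    [0,0,0,0,0,-0.002,0.7],
    [0,0,0,0,0,-0.002,0.7],
    [0,0,0,0,0,-0.002,0.7],
    [0,0,0,0,0,-0.002,0.7],
    [0,0,0,0,0,-0.002,0.7],
    [0,0,0,0,0,-0.1,0.7],
    [0,0,0,0,0,-0.2,0.7],
    [0,0,0,0,0,-0.3,0.7],
    [0,0,0,0,0,-0.4,0.7],
    [0,0,0,0,0,-0.4,0.7]
  ]
}}

```text
time: 10.4
tool_pos: [0.5257, -0.0481, 0.2476]
eef_rot: [[0.091, 0.996, 0.008], [0.996, -0.091, 0.001], [0.001, 0.008, -1.0]]
wrist_force: [0.4, -0.8, 0.1]
width: 0.065
grip_force: 0.0
```

```bash
python3 - <<'E'
from h import *
p,d,P=snap("wrist"); s=arm.observe(); save("w3.png",p)
R=np.array(s["eef_rot"]);L=(P-np.array(s["tool_pos"]))@R
hsv=cv2.cvtColor(p,cv2.COLOR_RGB2HSV).astype(int);H,S,V=hsv[...,0],hsv[...,1],hsv[...,2]
def rect(n,m):
    m=cv2.erode(m.astype(np.uint8),np.ones((3,3)))>0
    c,sz,a=cv2.minAreaRect(L[m][:,:2].astype(np.float32));print(n,m.sum(),np.round(c,4),np.round(sz,4),round(a,1),"z",np.median(P[m][:,2]).round(4))
near=np.hypot(L[...,0],L[...,1])<.06
rect("handle",((H<6)|(H>174))&(S>150)&(V>60)&near&(P[...,2]>.1))
rect("boss",near&(S<60)&(P[...,2]>.066)&(P[...,2]<.078))
rect("blue",(H>100)&(H<130)&(S>120)&(P[...,2]>.036)&(P[...,2]<.055))
print(s["time"],s["tool_pos"],s["wrist_force"],s["width"])
E
```

```text
handle 739 [ 0.0001 -0.0023] [0.0149 0.0428] 89.9 z 0.1099
boss 834 [ 0.0007 -0.002 ] [0.0427 0.0418] 0.2 z 0.0711
blue 120 [-0.0091  0.0597] [0.0073 0.0189] 2.3 z 0.044
10.45 [ 0.52461897 -0.04752492  0.24522794] [ 0.70901986  0.67565609 -1.42654546] 0.06494416829824634
```

View pics/w3.png

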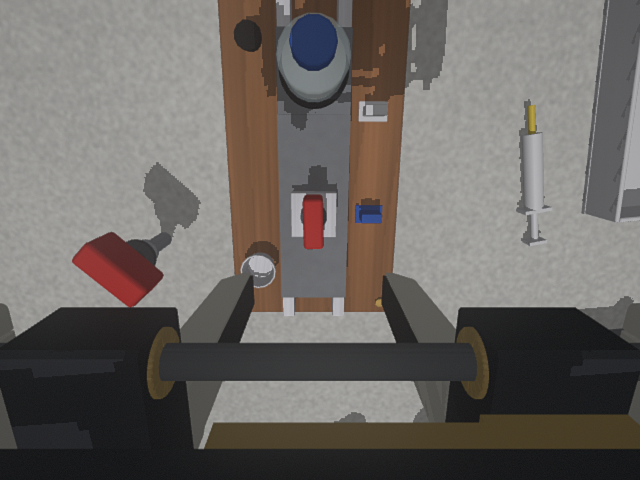

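The wrist view shows the handle at (313,222), centred on its boss and 9 mm from the blue tab's line. The bystanders are undisturbed. I'll measure the height once more, now that the arm has settled.

```bash
python3 - <<'E'
from h import *
for i in range(3):
    p,d,P=snap("wrist"); s=arm.observe()
    R=np.array(s["eef_rot"]);L=(P-np.array(s["tool_pos"]))@R
    hsv=cv2.cvtColor(p,cv2.COLOR_RGB2HSV).astype(int);H,S,V=hsv[...,0],hsv[...,1],hsv[...,2]
    near=np.hypot(L[...,0],L[...,1])<.06; e=lambda m:cv2.erode(m.astype(np.uint8),np.ones((3,3)))>0
    h=P[e(((H<6)|(H>174))&(S>150)&near&(P[...,2]>.1))][:,2]; b=P[e(near&(S<60)&(P[...,2]>.066)&(P[...,2]<.078))][:,2]
    print(np.median(h)-np.median(b),h.mean()-b.mean(),s["tool_pos"],np.array(s["wrist_force"]).round(2))
z=np.load("/tmp/top.npz");p,d,P=snap("top")
f=lambda P,p:(lambda m:(np.median(P[m][:,2]),P[m][:,2].mean(),m.sum()))((p[...,0]>120)&(p[...,1]<60)&(P[...,2]>.1)&(P[...,2]<.118)&(np.abs(P[...,0]-.526)<.02))
print(f(z["P"],z["p"]),f(P,p))
E
```

```text
0.03887003012657225 0.038697997492162975 [ 0.52366529 -0.04723135  0.24363314] [-1.28  0.04 -0.45]
0.03890356411945123 0.03871822976438606 [ 0.5230461  -0.04719163  0.24262434] [ 0.13 -0.21  0.07]
0.03884541773194189 0.03867809951650533 [ 0.52275215 -0.04724814  0.24207367] [ 0.92 -0.78  0.73]
(np.float64(nan), np.float64(nan), np.int64(0)) (np.float64(nan), np.float64(nan), np.int64(0))
  return _methods._mean(a, axis=axis, dtype=dtype,
  ret = ret.dtype.type(ret / rcount)
<stdin>:10: RuntimeWarning: Mean of empty slice.
```

The flange reads about 0.9 mm high. That is within tolerance, but I'll give the handle a gentle tap from above with shut fingers to seat it fully.

Call:
{"name": "carry_out", "arguments": {
  "plan": [
    [0,0,0,0,0,0,0],
    [0,0,0,0,0,0,0],
    [0,0,0,0,0,0,0],
    [0,0,0,0,0,0,0],
    [0,0,0,0,0,0,0],
    [0,0,0,0,0,0.1,0],
    [0,0,0,0,0,0.2,0],
    [0,0,0,0,0,0.28,0],
    [0,0,0,0,0,0.32,0],
    [0,0,0,0,0,0.328,0],
    [0,0,0,0,0,0.328,0],
    [0,0,0,0,0,0.328,0],
    [0,0,0,0,0,0.328,0]
  ],
  "newtons": 10
}}

```text
time: 11.95
tool_pos: [0.524, -0.0475, 0.1129]
eef_rot: [[0.091, 0.996, 0.002], [0.996, -0.091, 0.0], [0.0, 0.002, -1.0]]
wrist_force: [0.2, 0.1, 0.7]
width: 0.0005
grip_force: 0.0
```

Call:
{"name": "carry_out", "arguments": {
  "plan": [
    [0,0,0,0,0,0.003,0],
    [0,0,0,0,0,0.006,0],
    [0,0,0,0,0,0.0085,0],
    [0,0,0,0,0,0.0085,0],
    [0,0,0,0,0,0.0085,0]
  ]
}}

```text
time: 12.45
tool_pos: [0.5251, -0.0477, 0.11]
eef_rot: [[0.091, 0.996, 0.004], [0.996, -0.091, 0.0], [0.001, 0.004, -1.0]]
wrist_force: [-0.2, -0.2, 15.7]
width: 0.0004
grip_force: 7.9
```

It holds hard at 15.7 N, well above the click force, so the pin is seated. I'll retreat and do a final check.

Call:
{"name": "carry_out", "arguments": {
  "plan": [
    [0,0,0,0,0,-0.01,0],
    [0,0,0,0,0,-0.08,0],
    [0,0,0,0,0,-0.18,0],
    [0,0,0,0,0,-0.28,0],
    [0,0,0,0,0,-0.34,0],
    [0,0,0,0,0,-0.34,0],
    [0,0,0,0,0,-0.34,0],
    [0,0,0,0,0,-0.34,0],
    [0,0,0,0,0,-0.34,0]
  ]
}}

```text
time: 13.35
tool_pos: [0.5228, -0.0475, 0.2433]
eef_rot: [[0.091, 0.996, -0.002], [0.996, -0.091, -0.0], [-0.001, -0.002, -1.0]]
wrist_force: [-0.3, -0.6, -0.8]
width: -0.0001
grip_force: 0.0
```

```bash
python3 - <<'E'
from h import *
p,d,P=snap("wrist"); s=arm.observe()
R=np.array(s["eef_rot"]);L=(P-np.array(s["tool_pos"]))@R
hsv=cv2.cvtColor(p,cv2.COLOR_RGB2HSV).astype(int);H,S,V=hsv[...,0],hsv[...,1],hsv[...,2]
near=np.hypot(L[...,0],L[...,1])<.06; e=lambda m:cv2.erode(m.astype(np.uint8),np.ones((3,3)))>0
def r(m): c=cv2.minAreaRect(L[m][:,:2].astype(np.float32))[0];return np.round([*c,np.median(P[m][:,2])],4)
h=r(e(((H<6)|(H>174))&(S>150)&near&(P[...,2]>.1))); b=r(e(near&(S<60)&(P[...,2]>.066)&(P[...,2]<.078)))
t=r(e((H>100)&(H<130)&(S>120)&(P[...,2]>.036)&(P[...,2]<.055)))
print("handle-boss",h-b,"handle-tab",h-t,s["tool_pos"],s["time"])
E
```

```text
handle-boss [-0.0008 -0.0007  0.0388] handle-tab [ 0.009  -0.0623  0.0659] [ 0.52284309 -0.04754077  0.24334876] 13.4
```

The pin is within 1 mm of the boss height, centred, 9 mm from the tab line, and released.

```bash
python3 -c "
from plant import order
print(order.sign_off())"
```

```text
the job is handed in; nothing more can be done
None
```

The carriage is at the blue-tab station with the pin locked in its hole, 9 mm off the tab's line; by camera the flange sits about 0.8 mm above the boss (limit 2 mm). The pin is let go and the job handed in at about 13.4 s, but the hand-in call returned no verdict.

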